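# Nip a walnut plinth in the sculptor's cam vise

### The job

Turn the plinth carousel until the dark walnut plinth is at the front (the brass mark, on the robot's side), then lift it out and set it down, without dropping it, upright on the bed of the green cam vise between the two wooden jaw faces and square to them. Swing the red cam lever until the plinth is pinched against the fixed jaw and the rubber behind the moving jaw face is squashed by 2 to 3 mm, then stop there: turned further it would bruise the wood. Leave the other plinths standing on the carousel and disturb nothing else on the bench.

Things in the scene. Friction and masses are not known exactly. Their poses are not given: they have to be found in the camera images.
- walnut_center (a point): centre of the dark walnut plinth: a loose block 50 x 50 mm square in plan, 60 mm tall, about 0.09 to 0.15 kg, upright; axes along its edges, z up. It starts in a side compartment of the carousel, left or right
- carousel_axis (a point): point on the carousel's vertical axis at its tray floor, 45 mm above the table. The round plywood tray is 260 mm across. Two crossed dividers, 20 mm tall and 6 mm thick, make four quarter compartments; a plinth stands in the middle of each, its centre 79 mm from the axis, its sides parallel to the dividers
- carousel_front (a point): where the centre of a plinth is when its compartment is exactly at the front: 79 mm from the axis towards world -x, over the brass mark on the fixed grey foot. Within about 30 mm of it is near enough
- tray (a joint): turn of the carousel tray since the start (rad), positive counter-clockwise from above; it turns both ways without end, with light friction (about 1 N at a peg). Four upright brass pegs, 14 mm thick, tops 115 mm above the table, stand at the divider ends, 118 mm from the axis, so at 45 degrees either side of each plinth as seen from the axis
- vise: green cam vise, fixed to the table: origin on the table under the middle of the clamping place. Its bed is 90 mm wide along its x, 290 mm long along its y, top 20 mm above the table. The fixed jaw is at its +y end, moving jaw and cam at -y; they pinch along its y. The plinth stands with its centre on the bed's centre line (vise x = 0), half-way between stop_face and face_front
- stop_face (a point): centre of the fixed jaw's pale wooden face (60 mm wide, reaching 39 mm above the bed), 21 mm above the bed; the face looks to the vise's -y. The fixed jaw is bolted to the bed at a place that differs from time to time
- face_front (a point): centre of the front of the moving jaw's pale wooden face plate (60 mm wide, 8 mm thick, reaching 39 mm above the bed, a 12 mm black rubber buffer behind it), 21 mm above the bed; it looks to the vise's +y. With the lever fully open it is 62 to 70 mm from stop_face
- face (a joint): squash of the rubber buffer behind the moving jaw's face (m): 0 while it touches nothing. The buffer is as springy as 8 N per mm of squash, 7 mm at most. A pinch of 8 to 40 N (1 to 5 mm) is right; over 45 N bruises the wood
- lever (a joint): angle of the cam lever (rad): 0 jaw fully open, growing counter-clockwise from above, end stop 2.7. It starts at 0 to 0.4. The moving jaw's travel from fully open is 15 mm x (1 - cos angle). The lever stays where it is left; it takes about 6 N at 110 mm from the pivot to swing it, up to 11 N while pinching. At 0 it points 165 degrees counter-clockwise from the vise's x
- cam_pivot (a point): vertical pivot of the cam and lever, at mid-height of the lever bar (66 mm above the table); a steel cap on it reaches 82 mm
- lever_knob (a point): centre of the black ball, 30 mm across, at the lever's end, 145 mm from the pivot, 66 mm above the table. The red bar runs straight from pivot to ball, 14 mm wide, 20 mm tall (56 to 76 mm above the table); beyond 60 mm from the pivot there is only the low vise bed (20 mm) or the table under it. Push its flat side
- marble: white marble plinth, 50 x 50 x 50 mm, in another compartment; origin at the centre of its underside (leave it there)
- lime: pale limewood plinth, 50 x 50 x 60 mm, in another compartment; origin at the centre of its underside (leave it there)
- sandstone: reddish sandstone plinth, 50 x 50 x 45 mm, in another compartment; origin at the centre of its underside (leave it there)
- mallet: wooden mallet, bystander
- spatula: steel spatula, bystander
- pot: steel pot, bystander
- wax: amber wax jar, bystander
- bronze: small bronze figure, 136 mm tall, bystander
- sanding: cork sanding block, bystander
- log: short upright log, 110 mm tall, bystander
Mind the look-alikes: they are no part of the job. Leave any pink or turquoise look-alike of the sandstone alone.

How it is judged:
On the way, in this order (a step that is already met when the one before it is completed fails the run):
1. the walnut plinth has been brought to the front of the carousel, standing in its compartment, and the tray is at rest (horizontal distance between walnut_center and carousel_front below 0.045 m and height (world z) of walnut below 0.05 m and angle between walnut's own z axis and vertical below 0.1 rad and velocity of joint tray between -0.1 and 0.1 rad/s), for 0.2 s.
2. the walnut plinth stands upright on the vise bed between the jaws, let go, not yet pinched (x of walnut_center in the frame of vise between -0.02 and 0.02 m and y of walnut_center in the frame of vise between -0.03 and 0.02 m and height (world z) of walnut below 0.024 m and angle between walnut's own z axis and vertical below 0.06 rad and contact force between the fingers and walnut below 0.1 N and contact force between face and walnut below 4 N), for 0.2 s.
3. the cam has closed the jaw on the plinth: 8 to 40 N (contact force between face and walnut between 8 and 40 N and contact force between stop and walnut above 5 N), for 0.2 s.
At the end, for the whole second after the job is handed in: the walnut plinth stands upright on the bed (3.5 deg), square to the jaws (4 deg), within 20 mm of the centre line, at rest, pinched between moving face and fixed jaw with 8 to 40 N (rubber squashed 1 to 5 mm); the other three plinths stand upright on the carousel (all of step 3 and x of walnut_center in the frame of vise between -0.02 and 0.02 m and height (world z) of walnut below 0.024 m and angle between walnut's own z axis and vertical below 0.06 rad and (angle between the x axis of walnut and the x axis of vise, either way round below 0.07 rad or angle between the x axis of walnut and the y axis of vise, either way round below 0.07 rad) and linear speed of walnut below 0.02 m/s and height (world z) of each of marble, lime, sandstone above 0.04 m and angle between each of marble, lime, sandstone's own z axis and vertical below 0.1 rad); the robot touches nothing.
It fails at once if the plinth is bruised: the moving jaw presses it with more than 45 N (contact force between face and walnut above 45 N).
It fails at once if the walnut plinth is dropped or thrown (moves faster than 0.5 m/s while not held) (contact force between the fingers and walnut below 0.1 N and linear speed of walnut above 0.5 m/s).
It fails at once if another plinth leaves the carousel or falls over (height (world z) of any of marble, lime, sandstone below 0.035 m or angle between any of marble, lime, sandstone's own z axis and vertical above 0.5 rad).
It fails at once if a bystander on the bench is moved by more than 30 mm (distance of any of mallet, spatula, pot, wax, bronze, sanding, log from where it was at the start of the episode above 0.03 m).
It also fails if it takes over 64 s, if anything falls off the work surface, if the arm or the gripper's body presses on something with over 40 N, if the wrist force passes 120 N, or if a joint passes its speed limit or range.

### The arm

A 6-joint arm with a two-finger parallel gripper is mounted at the origin on the work surface. World frame = base frame: x ahead of the robot, y to its left, z up, the work surface at z = 0. Lengths are in m, angles in rad, forces in N, time in s.
With the tool pointing down it reaches from about 0.375 to 0.925 m from the base axis. Payload 5.7 kg.
Tool frame: the origin (TCP) lies midway between the tips of the shut fingers; the grasp point (between the pads) lies 19 mm behind it; z points along the fingers, y is the direction in which the jaws open and shut (so a half turn about z gives the same grasp; the last joint's range is limited). The gripper opens to 85 mm and grips with 20 to 120 N. Pads are 22 mm wide; open, the fingers measure 114 mm over their backs; the gripper's body (76 mm by 85 mm) begins 54 mm behind the grasp point. The pads swing forward as they close: fully open they stand 13 mm farther back than shut.
Start: joints at [-1.356, 0.359, 1.51, -0, 1.272, -0.115], TCP at [0.194, -0.568, 0.231] pointing down, gripper open.
Joint ranges: [-2.97, 2.97], [-1.01, 2.36], [0.21, 2.38], [-0.96, 4.11], [0.2, 2.71], [-2.98, 2.98]. Speed limits (rad/s): [2.39, 2.39, 3.14, 3.14, 3.14, 3.14].

### API

Orientations are given as a rotation vector (axis times angle).
In Python, from rig import arm gives the robot as it stands.
- The arm moves only by the tool play_rows, never from a script. Its argument "increments" is one flat list of numbers, 7 for each row, row after row: the shift along the tool's x, y, z in cm, then the turn, a rotation vector about the tool's x, y, z in degrees, then the gripper command: -1 is shut, 1 is fully open, values between are in proportion. In form: [tx, ty, tz, ax, ay, az, jaw, tx, ty, tz, ax, ay, az, jaw, ...]. A call has 1 to 8 rows; each row is the pose to reach, as a shift and turn from the pose commanded when the call began, along the tool's axes at that moment; what a row does not reach only later rows make up. A row lasts 1/8 s, in which the tool goes at most 62.5 mm and 10.7 degrees, less where a joint would pass 70% of its speed; a pose out of reach is approached as far as the arm can. A call with a gripper value outside its range is refused whole. The fingers move at their own pace and stop on an object; "grip_force" is the grip in N (left out, the last holds). Time passes only in rows, so rows that repeat a pose let the fingers close. It gives the time, the measured TCP pose, the force and the opening at its end, in the units of the state.
- arm.get_state(): the state, without advancing time (a new reading comes with each control period).
- arm.capture(name): name is "scene" or "side" or "wrist"; returns a dict with "pixels" (480x640x3 uint8, red, green, blue), "depth" (480x640 float32, m along the optical axis (not along the pixel's ray), 0 where there is no reading), "intrinsics" (3x3 intrinsics, pixels), "R" (3x3) and "t" (3): a world point X has camera coordinates R X + t; the wrist camera has in their place "mount" (4x4, takes a point from camera to tool coordinates, whose origin is the TCP and whose axes are the flange's). Camera axes: x right, y down, z forward; pixel columns grow to the right and rows downward; lengths in m; the calibration is good to about 2 mm. The wrist camera is an equidistant fisheye: a pixel r from the principal point sees the ray r / f radians off the axis. A picture is of the moment at which its call begins: read the wrist's pose just before it.
- arm.close_job(): hands the job in, once; it reports no verdict.
The state is a dict: "time_s": time; "joints": joint angles; "dq": joint speeds; "tau": joint torques, N m; "ee_pos": TCP position; "tool_rot": TCP orientation; "force": force on the tool from outside, world axes, zero at the start; "moment": the same for the moment, N m; "finger_gap": opening from 0.0 (shut) to 1.0 (fully open).
Only numpy, scipy, OpenCV 4.12 (cv2) and the standard library are available. Lean on these libraries where they do the work, as an engineer would, in place of code of your own. Each camera call takes 0.05 s, during which the arm holds its last target. There are 200 camera calls.

## Working session

There is one attempt and no reset: what is moved stays moved. The work goes in short steps, Python scripts to look and compute and a tool call to move; the robot and the scene stay as the last step left them, time stands still between calls to the robot, and variables do not carry over. Pictures are saved under pics/ and viewed, about 8 in all and at most 12, crops included, and the job is handed in when it is done.

Besides the shell and the picture viewer there is one more tool, called after "Emit:" as name(argument=value, ...) on one line, values as JSON. play_rows: Moves the arm, as the interface text tells. Its arguments: {"type":"object","properties":{"increments":{"type":"array"},"grip_force":{"type":"number"}},"required":["increments"]}

```bash
ls; mkdir -p pics; cat > h.py <<'E'
import numpy as np, cv2
from scipy.spatial.transform import Rotation as Ro
from rig import arm
def cap(n):
    c=arm.capture(n); np.savez('%s.npz'%n,**{k:v for k,v in c.items()}); return c
def cloud(c):
    d=c['depth'];K=c['intrinsics'];v,u=np.mgrid[:480,:640]
    P=np.stack([(u-K[0,2])/K[0,0]*d,(v-K[1,2])/K[1,1]*d,d],-1)
    W=(P-c['t'])@c['R']; W[d==0]=np.nan; return W
def load(n): return dict(np.load('%s.npz'%n))
E
python3 - <<'E'
from h import *
a=cap('scene');b=cap('side')
cv2.imwrite('pics/scene.png',a['pixels'][...,::-1]);cv2.imwrite('pics/side.png',b['pixels'][...,::-1])
for c in(a,b): print(-c['R'].T@c['t'],c['R'][2])
print(arm.get_state())
E
```

```text
pics
[ 1.32456108 -0.10644879  0.96381822] [-0.66237919  0.17182586 -0.72919798]
[-0.43705164  1.04484077  0.97860324] [ 0.5906498  -0.58623414 -0.55449287]
{'time_s': 0.1, 'joints': array([-1.35613198e+00,  3.59438400e-01,  1.51132656e+00,  6.98166317e-06,
        1.27251350e+00, -1.15110764e-01]), 'dq': array([-1.22322931e-04, -3.60823175e-03, -1.41381918e-03,  3.37018406e-05,
       -4.38175987e-04,  2.14634347e-03]), 'tau': array([-1.28470314e-03, -5.28653276e+01, -2.79349440e+01, -2.98335563e-04,
        4.97502100e-03,  4.00800468e-05]), 'ee_pos': array([ 0.19415479, -0.56706574,  0.23053352]), 'tool_rot': array([-3.09732198e+00, -5.15385840e-01,  1.21225815e-04]), 'force': array([-0.7209356 , -0.74688341, -0.24293229]), 'moment': array([ 0.03022744,  0.04105676, -0.03200633]), 'finger_gap': 0.9946097819265057}
```

View pics/scene.png

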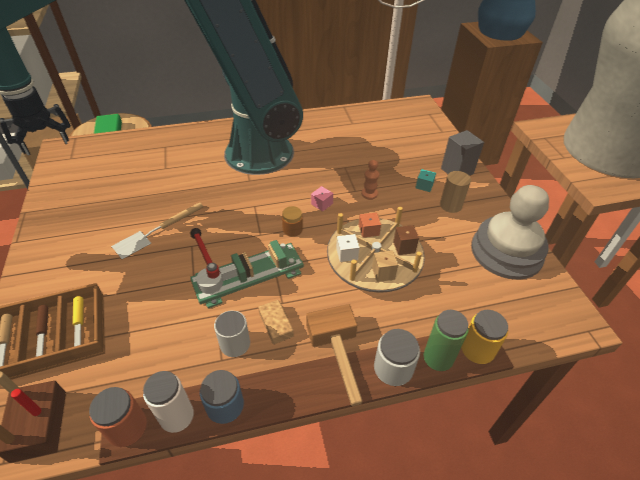

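View pics/side.png

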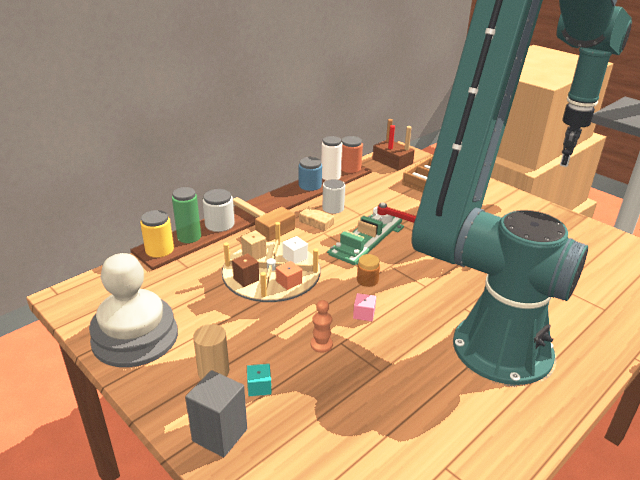

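Candidates for the walnut: the dark brown block at scene (405,239). Other blocks are the reddish sandstone (370,224), white marble (348,248), lime (385,265), pink look-alike (321,198) and turquoise look-alike (426,180). I choose (405,239). It stands on the +y side, so the tray must turn about +90° CCW. I'll measure now and take a close crop.

```bash
python3 - <<'E'
from h import *
a=load('scene');b=load('side')
A=cloud(a);B=cloud(b)
for n,W,(u,v) in [('walS',A,(406,232)),('sandS',A,(369,217)),('marS',A,(348,241)),('limeS',A,(385,258)),('hub',A,(376,246)),('cap',A,(212,270)),('knob',A,(196,233)),('bronze',A,(371,165)),('wax',A,(291,213)),('log',A,(457,178)),('pot',A,(232,320)),('cork',A,(276,320)),('mallet',A,(330,322)),('pink',A,(321,192))]:
    p=W[v-2:v+3,u-2:u+3].reshape(-1,3); print(n,np.nanmedian(p,0).round(3))
# tops orthophoto 1 mm/px merged clouds, x 0.35..0.95? 
pts=np.concatenate([A.reshape(-1,3),B.reshape(-1,3)]);col=np.concatenate([a['pixels'].reshape(-1,3),b['pixels'].reshape(-1,3)])
ok=(pts[:,2]>0.005)&(pts[:,2]<0.2)
pts,col=pts[ok],col[ok]
o=np.argsort(pts[:,2]);pts,col=pts[o],col[o]
x0,x1,y0,y1=.3,.9,-.45,.35
im=np.zeros((600,800,3),np.uint8)
r=((x1-pts[:,0])*1000).astype(int);c=((y1-pts[:,1])*1000).astype(int)
for dr in(0,1):
  for dc in (0,1):
    k=(r+dr>=0)&(r+dr<600)&(c+dc>=0)&(c+dc<800); im[(r+dr)[k],(c+dc)[k]]=col[k][:,::-1]
cv2.imwrite('pics/ortho.png',im)
big=np.hstack([cv2.resize(a['pixels'][190:310,185:435],None,fx=3.2,fy=3.2,interpolation=2)]);cv2.imwrite('pics/crop.png',big[...,::-1])
E
```

```text
walS [0.573 0.317 0.104]
sandS [0.483 0.245 0.089]
marS [0.563 0.161 0.094]
limeS [0.648 0.233 0.104]
hub [0.575 0.237 0.069]
cap [ 0.566 -0.191  0.079]
knob [ 0.426 -0.224  0.076]
bronze [0.308 0.304 0.126]
wax [0.399 0.042 0.069]
log [0.405 0.543 0.109]
pot [ 0.732 -0.158  0.089]
cork [ 0.716 -0.059  0.031]
mallet [0.766 0.062 0.054]
pink [0.303 0.153 0.044]
```

View pics/ortho.png

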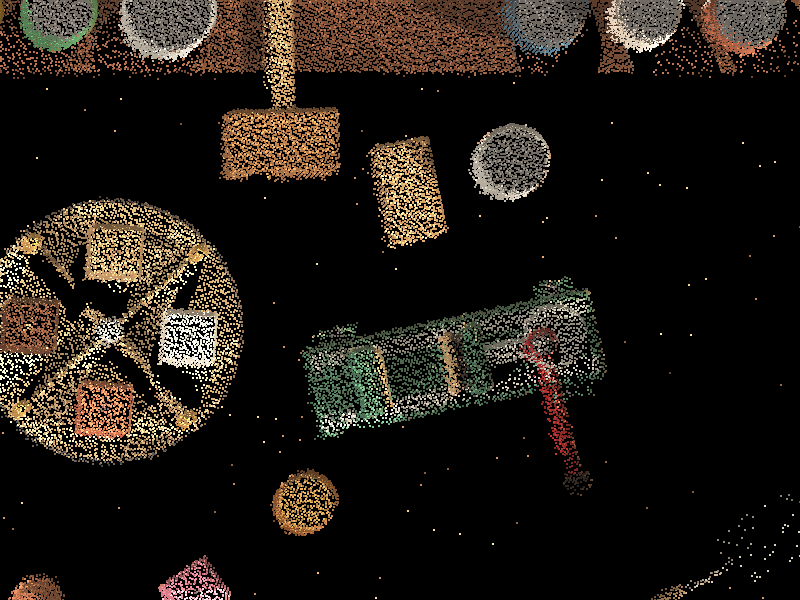

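View pics/crop.png

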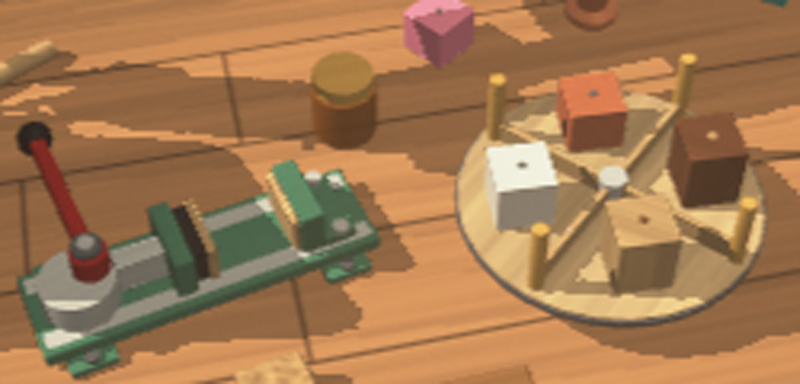

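Crop confirms the walnut on the +y side (big dark block) with sandstone at the front; vise is yawed about 12°, lever about 195° world. Now numeric fits.

```bash
cat > fit.py <<'E'
from h import *
def go(which):
    for nm,c in which:
        W=cloud(c).reshape(-1,3);C=c['pixels'].reshape(-1,3)
        print(nm)
        for n,x,y,zt in [('wal',.573,.317,.105),('sand',.487,.245,.09),('mar',.563,.161,.095),('lime',.648,.233,.105)]:
            k=(abs(W[:,0]-x)<.042)&(abs(W[:,1]-y)<.042)&(abs(W[:,2]-zt)<.004)
            p=W[k];r=cv2.minAreaRect((p[:,:2]*1000).astype(np.float32));print(n,k.sum(),np.round(r[0],1),np.round(r[1],1),round(r[2],1),p[:,2].mean().round(4))
        k=(W[:,2]>.107)&(W[:,2]<.12)&(np.hypot(W[:,0]-.569,W[:,1]-.24)<.14)&(np.hypot(W[:,0]-.569,W[:,1]-.24)>.1)
        p=W[k]; q=np.degrees(np.arctan2(p[:,1]-.24,p[:,0]-.569))
        for a0 in(45,135,-45,-135):
            m=abs((q-a0+180)%360-180)<25
            print('peg',a0,m.sum(),p[m].mean(0).round(4) if m.any() else '')
        red=(C[:,0]>90)&(C[:,1]<50)&(C[:,2]<50)&(W[:,2]>.06)&(W[:,2]<.08)&(np.hypot(W[:,0]-.555,W[:,1]+.191)<.17)
        l=cv2.fitLine(W[red][:,:2].astype(np.float32),2,0,.01,.01).ravel();print('lever',red.sum(),l,np.degrees(np.arctan2(l[1],l[0])))
        cp=(W[:,2]>.078)&(W[:,2]<.088)&(np.hypot(W[:,0]-.558,W[:,1]+.191)<.03);print('cap',cp.sum(),W[cp].mean(0))
        th=np.radians(12.4)
        pale=(C[:,0].astype(int)-C[:,2]>60)&(C[:,0]>120)&(W[:,2]>.026)&(W[:,2]<.062)&(abs(W[:,0]-.53)<.06)&(W[:,1]>-.13)&(W[:,1]<.01)
        p=W[pale];C2=p[:,:2]@np.array([[np.cos(th),-np.sin(th)],[np.sin(th),np.cos(th)]])
        print('pale vise-rot y hist',[(round(b,3),n) for n,b in zip(*np.histogram(C2[:,1],np.arange(-.24,-.08,.002))) if n>3])
        gr=(C[:,1].astype(int)>C[:,0]+12)&(W[:,2]>.016)&(W[:,2]<.024)&(W[:,1]<.07)&(W[:,1]>-.3)&(abs(W[:,0]-.545)<.12)
        print('bed',cv2.minAreaRect((W[gr][:,:2]*1000).astype(np.float32)))
if __name__=='__main__': go([('scene',load('scene')),('side',load('side'))])
E
python3 fit.py
```

```text
scene
wal 257 [575.3 318. ] [50.1 53.5] 85.2 0.1038
sand 229 [492.5 244.2] [50.1 54.3] 87.3 0.0891
mar 266 [563.7 159.9] [49.6 53.1] 88.6 0.0939
lime 312 [649.  233.4] [49.7 53.3] 85.9 0.104
peg 45 25 [0.6602 0.3157 0.1129]
peg 135 21 [0.4939 0.3267 0.112 ]
peg -45 25 [0.649  0.1492 0.1128]
peg -135 25 [0.4835 0.1612 0.113 ]
lever 199 [ 0.9689975  0.2470706  0.5041064 -0.2054118] 14.304232
cap 66 [ 0.55760713 -0.19241606  0.08184763]
pale vise-rot y hist [(np.float64(-0.22), np.int64(5)), (np.float64(-0.218), np.int64(16)), (np.float64(-0.216), np.int64(10)), (np.float64(-0.214), np.int64(9)), (np.float64(-0.148), np.int64(54)), (np.float64(-0.146), np.int64(17)), (np.float64(-0.144), np.int64(15)), (np.float64(-0.142), np.int64(9))]
bed ((538.5463256835938, -106.22161865234375), (91.2219467163086, 287.0889892578125), 12.153356552124023)
side
wal 230 [573.2 322.9] [52.3 56.7] 86.4 0.1039
sand 228 [491.2 249.2] [55.8 53.9] 87.4 0.0888
mar 189 [562.1 164. ] [53.9 52.9] 85.4 0.0939
lime 186 [647.9 238. ] [51.5 54.2] 87.1 0.104
peg 45 22 [0.6555 0.3211 0.1123]
peg 135 27 [0.4899 0.332  0.112 ]
peg -45 18 [0.6451 0.1557 0.1125]
peg -135 23 [0.4789 0.1664 0.1124]
lever 146 [ 0.9560579   0.29317784  0.5074521  -0.19454806] 17.048307
cap 24 [ 0.55460505 -0.18810622  0.08192909]
pale vise-rot y hist [(np.float64(-0.22), np.int64(6)), (np.float64(-0.218), np.int64(4)), (np.float64(-0.216), np.int64(16)), (np.float64(-0.214), np.int64(34)), (np.float64(-0.212), np.int64(50)), (np.float64(-0.21), np.int64(41)), (np.float64(-0.208), np.int64(28)), (np.float64(-0.206), np.int64(7)), (np.float64(-0.204), np.int64(4))]
bed ((576.5718994140625, -90.44853210449219), (175.71481323242188, 287.43536376953125), 11.451926231384277)
```

```bash
cat >> h.py <<'E'
def inc(*targets):
    s=arm.get_state(); R=Ro.from_rotvec(s['tool_rot']).as_matrix()
    print('t',round(s['time_s'],2),'pos',s['ee_pos'].round(4),'yaw',np.degrees(np.arctan2(R[1,0],R[0,0])).round(1),'F',s['force'].round(1),'gap',round(s['finger_gap'],3),'j',s['joints'].round(2))
    for x,y,z,yaw in targets:
        c,t=np.cos(np.radians(yaw)),np.sin(np.radians(yaw))
        T=np.array([[c,t,0],[t,-c,0],[0,0,-1]])
        print((x,y,z,yaw),(R.T@(np.array([x,y,z])-s['ee_pos'])*100).round(2),np.degrees(Ro.from_matrix(R.T@T).as_rotvec()).round(1))
E
python3 - <<'E'
from h import *
inc((.5,-.2,.27,0),(.52,-.10,.27,0),(.49,.33,.2,0))
print(arm.capture('wrist')['mount'].round(3))
E
```

```text
t 0.1 pos [ 0.1942 -0.5671  0.2305] yaw 18.9 F [-0.7 -0.7 -0.2] gap 0.995 j [-1.36  0.36  1.51  0.    1.27 -0.12]
(0.5, -0.2, 0.27, 0) [ 40.82 -24.83  -3.9 ] [-0.1  0.  18.9]
(0.52, -0.1, 0.27, 0) [ 45.95 -33.64  -3.88] [-0.1  0.  18.9]
(0.49, 0.33, 0.2, 0) [ 57.04 -75.29   3.19] [-0.1  0.  18.9]
[[ 0.    -0.96  -0.281  0.071]
 [ 1.     0.     0.001 -0.   ]
 [-0.001 -0.281  0.96  -0.143]
 [ 0.     0.     0.     1.   ]]
```

Emit:
play_rows(increments=[40.8,-24.8,-4,0,0,19,1,40.8,-24.8,-4,0,0,19,1,40.8,-24.8,-4,0,0,19,1,40.8,-24.8,-4,0,0,19,1,40.8,-24.8,-4,0,0,19,1,40.8,-24.8,-4,0,0,19,1,40.8,-24.8,-4,0,0,19,1,46,-33.6,-4,0,0,19,1])

```text
time_s: 1.15
ee_pos: [0.4966, -0.1727, 0.2697]
tool_rot: [3.141, -0.003, 0.003]
force: [0.3, 1.0, 0.6]
finger_gap: 1.002
```

Emit:
play_rows(increments=[0,0,0,0,0,0,1,0,0,0,0,0,0,1])

```text
time_s: 1.4
ee_pos: [0.4943, -0.1739, 0.2692]
tool_rot: [3.141, -0.001, -0.001]
force: [0.3, -0.8, 0.2]
finger_gap: 1.0
```

```bash
python3 - <<'E'
from h import *
inc((.52,-.10,.27,0),(.49,.33,.2,0))
s=arm.get_state();c=cap('wrist');np.savez('w1.npz',pos=s['ee_pos'],rot=s['tool_rot'],**c)
cv2.imwrite('pics/w1.png',c['pixels'][...,::-1]);print(c['intrinsics'])
E
```

```text
t 1.4 pos [ 0.4943 -0.1739  0.2692] yaw -0.0 F [ 0.3 -0.8  0.2] gap 1.0 j [-0.47  0.22  1.62 -0.    1.31  1.1 ]
(0.52, -0.1, 0.27, 0) [ 2.57 -7.39 -0.09] [ 0.  0. -0.]
(0.49, 0.33, 0.2, 0) [ -0.45 -50.39   6.9 ] [ 0.  0. -0.]
[[371.64829954   0.         317.23197749]
 [  0.         371.64829954 237.50555977]
 [  0.           0.           1.        ]]
```

View pics/w1.png

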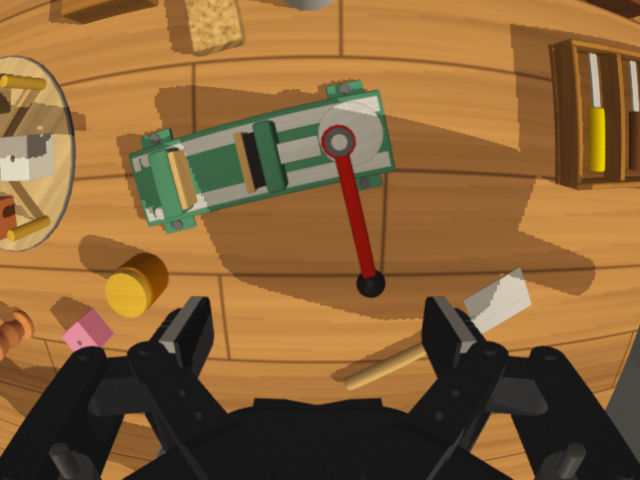

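Wrist view is clear: fixed face about (185,180), moving face about (240,163), pivot cap (339,141), knob (371,284). I'll rectify it onto the jaw-top plane and measure edges numerically.

```bash
cat >> h.py <<'E'
def rect(w,z,x0,y0,yaw,hx,hy,s=.0005):
    """orthophoto at height z: rows = local x (up +), cols = local y (left +), frame at x0,y0,yaw"""
    R=Ro.from_rotvec(w['rot']).as_matrix();M=w['mount'];K=w['intrinsics']
    lx=np.arange(hx,-hx,-s);ly=np.arange(hy,-hy,-s);LX,LY=np.meshgrid(lx,ly,indexing='ij')
    a=np.radians(yaw);X=np.stack([x0+LX*np.cos(a)-LY*np.sin(a),y0+LX*np.sin(a)+LY*np.cos(a),np.full_like(LX,z)],-1)
    T=(X-w['pos'])@R; C=(T-M[:3,3])@M[:3,:3]
    th=np.arctan2(np.hypot(C[...,0],C[...,1]),C[...,2]);ph=np.arctan2(C[...,1],C[...,0])
    u=K[0,2]+K[0,0]*th*np.cos(ph);v=K[1,2]+K[1,1]*th*np.sin(ph)
    return cv2.remap(w['pixels'],u.astype(np.float32),v.astype(np.float32),cv2.INTER_CUBIC),lx,ly
def pix2w(w,u,v,z):
    R=Ro.from_rotvec(w['rot']).as_matrix();M=w['mount'];K=w['intrinsics']
    d=np.array([u-K[0,2],v-K[1,2]])/K[0,0];th=np.hypot(*d);r=np.r_[d/th*np.sin(th),np.cos(th)]
    o=R@M[:3,3]+w['pos'];r=R@M[:3,:3]@r; return o+r*(z-o[2])/r[2]
E
python3 - <<'E'
from h import *
w=dict(np.load('w1.npz'))
for n,u,v,z in[('cap',339,141,.082),('knob',371,284,.066)]: print(n,pix2w(w,u,v,z).round(4))
im,lx,ly=rect(w,.059,.54,-.09,12.2,.07,.17)
a,_,_=rect(w,.02,.54,-.09,12.2,.07,.17)
cv2.imwrite('pics/r1.png',np.vstack([im,a])[...,::-1])
E
```

```text
cap [ 0.5571 -0.193   0.082 ]
knob [ 0.4147 -0.2287  0.066 ]
```

View pics/r1.png

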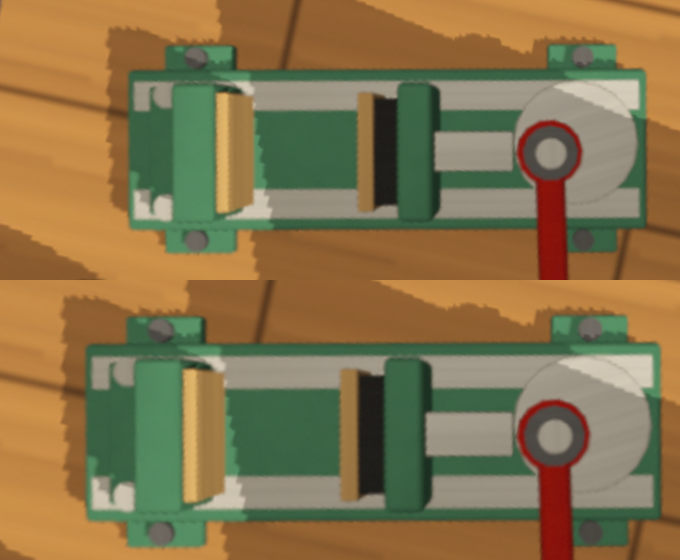

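Emit:
play_rows(increments=[0,-6,1,0,0,0,0.0,0,-12,2,0,0,0,0.0,0,-18,3,0,0,0,0.0,0,-24,4,0,0,0,0.0,0,-30,5,0,0,0,0.0,0,-36,6,0,0,0,0.0,0,-42,7,0,0,0,0.0,0,-48,8,0,0,0,0.0])

```text
time_s: 2.45
ee_pos: [0.4964, 0.3062, 0.1891]
tool_rot: [3.141, -0.007, 0.001]
force: [0.8, -1.1, -0.1]
finger_gap: 0.5
```

Emit:
play_rows(increments=[0,-2.1,0,0,0,0,0,0,-2.1,5,0,0,0,0,0,-2.1,10.3,0,0,0,0,0,-2.1,10.3,0,0,0,-0.3,0,-2.1,10.3,0,0,0,-0.3])

```text
time_s: 3.08
ee_pos: [0.4969, 0.3264, 0.0879]
tool_rot: [-3.141, 0.005, -0.002]
force: [1.1, 0.8, 1.4]
finger_gap: 0.352
```

```bash
python3 - <<'E'
from h import *
L=[]
for f in (140,150,160,170,180,190,200,208,215,221,225):
    a=np.radians(f);L.append((round(.5717+.118*np.cos(a),4),round(.2382+.118*np.sin(a)-.008,4),.086,0))
inc(*L)
s=arm.get_state();c=cap('wrist')
cv2.imwrite('pics/w2.png',c['pixels'][...,::-1])
E
```

```text
t 3.08 pos [0.4969 0.3264 0.0879] yaw -0.2 F [1.1 0.8 1.4] gap 0.352 j [ 0.47  0.51  1.67 -0.    0.96  2.04]
(np.float64(0.4813), np.float64(0.306), 0.086, 0) [-1.56  2.05  0.19] [-0.  -0.1 -0.2]
(np.float64(0.4695), np.float64(0.2892), 0.086, 0) [-2.73  3.73  0.18] [-0.  -0.1 -0.2]
(np.float64(0.4608), np.float64(0.2706), 0.086, 0) [-3.6   5.6   0.18] [-0.  -0.1 -0.2]
(np.float64(0.4555), np.float64(0.2507), 0.086, 0) [-4.12  7.59  0.18] [-0.  -0.1 -0.2]
(np.float64(0.4537), np.float64(0.2302), 0.086, 0) [-4.29  9.64  0.18] [-0.  -0.1 -0.2]
(np.float64(0.4555), np.float64(0.2097), 0.086, 0) [-4.1  11.69  0.18] [-0.  -0.1 -0.2]
(np.float64(0.4608), np.float64(0.1898), 0.086, 0) [-3.57 13.68  0.18] [-0.  -0.1 -0.2]
(np.float64(0.4675), np.float64(0.1748), 0.086, 0) [-2.89 15.17  0.18] [-0.  -0.1 -0.2]
(np.float64(0.475), np.float64(0.1625), 0.086, 0) [-2.14 16.4   0.18] [-0.  -0.1 -0.2]
(np.float64(0.4826), np.float64(0.1528), 0.086, 0) [-1.38 17.37  0.18] [-0.  -0.1 -0.2]
(np.float64(0.4883), np.float64(0.1468), 0.086, 0) [-0.8  17.97  0.18] [-0.  -0.1 -0.2]
```

View pics/w2.png

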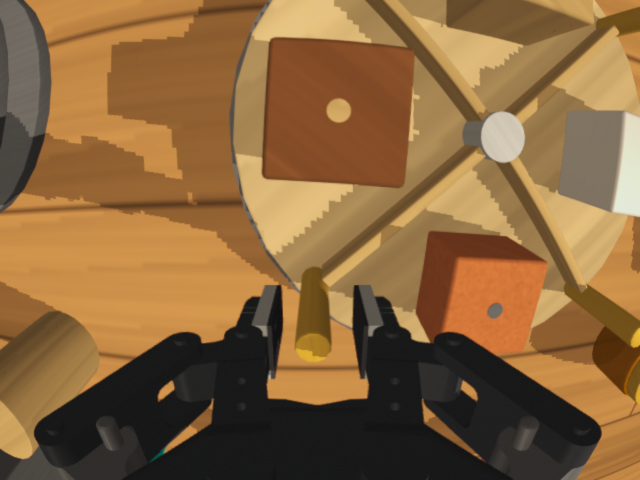

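Emit:
play_rows(increments=[-0.7,1,0,0,0,0,-0.3,-1.6,2.05,0,0,0,0,-0.3,-2.2,2.9,0,0,0,0,-0.3,-2.75,3.75,0,0,0,0,-0.3,-3.2,4.65,0,0,0,0,-0.3,-3.6,5.6,0,0,0,0,-0.3,-3.9,6.6,0,0,0,0,-0.3,-4.1,7.6,0,0,0,0,-0.3])

```text
time_s: 4.12
ee_pos: [0.4539, 0.2503, 0.0862]
tool_rot: [3.141, -0.003, -0.001]
force: [-0.3, 1.9, -0.5]
finger_gap: 0.352
```

Emit:
play_rows(increments=[-0.15,1,0,0,0,0,-0.3,-0.2,2.05,0,0,0,0,-0.3,-0.15,3.1,0,0,0,0,-0.3,0,4.1,0,0,0,0,-0.3,0.25,5.1,0,0,0,0,-0.3,0.55,6.1,0,0,0,0,-0.3,0.9,6.9,0,0,0,0,-0.3,1.2,7.6,0,0,0,0,-0.3])

```text
time_s: 5.12
ee_pos: [0.4666, 0.1746, 0.0864]
tool_rot: [-3.141, 0.003, -0.0]
force: [0.0, 2.4, 0.1]
finger_gap: 0.348
```

Emit:
play_rows(increments=[0.3,0.6,0,0,0,0,-0.3,0.75,1.2,0,0,0,0,-0.3,1.1,1.7,0,0,0,0,-0.3,1.5,2.2,0,0,0,0,-0.3,1.8,2.5,0,0,0,0,-0.3,2.1,2.8,0,0,0,0,-0.3,2.1,2.8,0,0,0,0,-0.3,2.1,2.8,0,0,0,0,-0.3])

```text
time_s: 6.12
ee_pos: [0.4872, 0.1471, 0.0864]
tool_rot: [-3.142, 0.003, -0.0]
force: [0.2, -0.1, 0.2]
finger_gap: 0.35
```

```bash
cat > tray.py <<'E'
from h import *
c=cap('scene');W=cloud(c).reshape(-1,3);C=c['pixels'].reshape(-1,3).astype(int)
r=np.hypot(W[:,0]-.5717,W[:,1]-.2382)
k=(r<.125)&(abs(W[:,2]-.104)<.004)&(C.sum(1)<240)&(C[:,0]>C[:,2])
p=W[k];print('walnut',k.sum(),p.mean(0).round(4),[np.round(q,1) for q in cv2.minAreaRect((p[:,:2]*1000).astype(np.float32))])
for n,z,f in[('lime',.104,(C.sum(1)>300)),('mar',.094,C.min(1)>120),('sand',.089,C[:,0]>1.8*C[:,1])]:
    q=W[(r<.12)&(abs(W[:,2]-z)<.003)&f];print(n,len(q),np.median(q,0).round(4) if len(q) else '', [np.round(q,1) for q in cv2.minAreaRect((q[:,:2]*1000).astype(np.float32))])
inc((.4927,.2382,.2,0))
cv2.imwrite('pics/s2.png',cv2.resize(c['pixels'][150:310,240:480],None,fx=3.3,fy=3.3)[...,::-1])
E
python3 tray.py
```

```text
walnut 147 [0.5042 0.2343 0.1038] [array([514.8, 248.5]), array([175. ,  49.5]), np.float64(61.8)]
lime 257 [0.5684 0.3156 0.1041] [array([579.1, 260.9]), array([162.6, 212.9]), np.float64(71.6)]
mar 279 [0.6511 0.2387 0.0938] [array([649. , 238.6]), array([49.8, 51.7]), np.float64(3.7)]
sand 0  [array([0., 0.]), array([0., 0.]), np.float64(0.0)]
t 6.17 pos [0.4871 0.1471 0.0864] yaw -0.1 F [-0.5  0.2 -0.3] gap 0.349 j [0.16 0.42 1.86 0.   0.87 1.73]
(0.4927, 0.2382, 0.2, 0) [  0.55  -9.11 -11.36] [-0.  -0.  -0.1]
```

Emit:
play_rows(increments=[0,0,-5,0,0,0,-0.3,0,0,-11,0,0,0,-0.3,0,0,-11,0,0,0,1,0.5,-5,-11,0,0,0,1,0.5,-9.1,-11,0,0,0,1,0.5,-9.1,-11,0,0,0,1,0.5,-9.1,-11,0,0,0,1])

```text
time_s: 7.05
ee_pos: [0.4914, 0.2376, 0.1955]
tool_rot: [3.141, -0.001, -0.003]
force: [0.2, -0.2, -0.1]
finger_gap: 1.003
```

```bash
python3 - <<'E'
from h import *
inc((.4927,.2382,.2,0))
s=arm.get_state();c=cap('wrist');w=dict(pos=s['ee_pos'],rot=s['tool_rot'],**c);np.savez('w3.npz',**w)
im,lx,ly=rect(w,.105,.4927,.2382,0,.11,.13,.001)
cv2.imwrite('pics/w3.png',np.hstack([c['pixels'],cv2.resize(im,None,fx=2,fy=2)[:480,:]] if False else [cv2.resize(c['pixels'],(400,300)),cv2.resize(im,(400,338))[:300]])[...,::-1])
E
```

```text
t 7.05 pos [0.4914 0.2376 0.1955] yaw -0.1 F [ 0.2 -0.2 -0.1] gap 1.003 j [ 0.32  0.32  1.67 -0.    1.15  1.9 ]
(0.4927, 0.2382, 0.2, 0) [ 0.13 -0.06 -0.45] [ 0.1  0.1 -0.1]
```

View pics/w3.png

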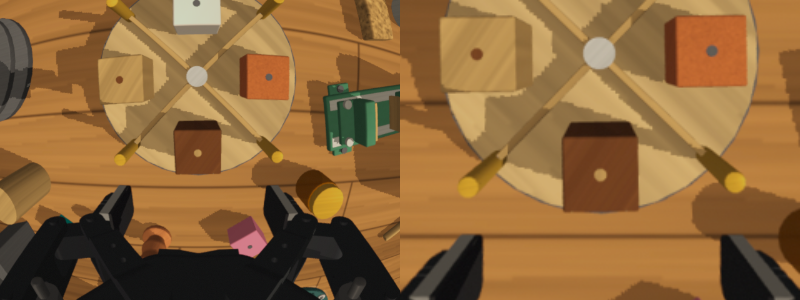

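Walnut is at the front and square to the gripper (centre about (0.4895, 0.238), yaw within 1°). Step 1 holds; grasping.

Emit:
play_rows(grip_force=35, increments=[-0.2,0,5,0,0,0,1,-0.2,0,10,0,0,0,1,-0.2,0,13.3,0,0,0,1,-0.2,0,13.3,0,0,0,1,-0.2,0,13.3,0,0,0,-1,-0.2,0,13.3,0,0,0,-1,-0.2,0,13.3,0,0,0,-1,-0.2,0,13.3,0,0,0,-1])

```text
time_s: 8.1
ee_pos: [0.4917, 0.2384, 0.0653]
tool_rot: [-3.141, 0.003, -0.005]
force: [0.2, -1.3, 7.6]
finger_gap: 0.583
```

Emit:
play_rows(increments=[0,0,0,0,0,0,-1,0,0,0,0,0,0,-1,0,0,-1,0,0,0,-1,0,0,-3,0,0,0,-1,0,0,-6,0,0,0,-1,0,0,-10,0,0,0,-1,0,0,-14,0,0,0,-1,0,0,-14,0,0,0,-1])

```text
time_s: 9.1
ee_pos: [0.4925, 0.239, 0.2074]
tool_rot: [-3.139, 0.002, -0.011]
force: [0.5, 0.3, -1.2]
finger_gap: 0.581
```

```bash
python3 - <<'E'
from h import *
inc((.515,.08,.2,50),(.5289,-.0691,.2,102.2))
E
```

```text
t 9.1 pos [0.4925 0.239  0.2074] yaw -0.1 F [ 0.5  0.3 -1.2] gap 0.581 j [0.33 0.3  1.66 0.   1.17 1.9 ]
(0.515, 0.08, 0.2, 50) [ 2.27 15.9   0.72] [  0.   -0.5 -50.1]
(0.5289, -0.0691, 0.2, 102.2) [ 3.68 30.81  0.69] [   0.3   -0.4 -102.3]
```

Emit:
play_rows(increments=[0.4,3,0.7,0,0,-10,-1,0.8,6,0.7,0,0,-20,-1,1.2,9,0.7,0,0,-30,-1,1.6,12,0.7,0,0,-40,-1,2,15,0.7,0,0,-50,-1,2.4,18,0.7,0,0,-60,-1,2.8,21,0.7,0,0,-70,-1,3.1,24,0.7,0,0,-80,-1])

```text
time_s: 10.1
ee_pos: [0.5198, -0.0028, 0.1954]
tool_rot: [-2.401, -2.023, 0.002]
force: [0.7, -0.4, -1.6]
finger_gap: 0.587
```

```bash
python3 - <<'E'
from h import *
inc((.5289,-.0691,.2,102.2))
E
```

```text
t 10.1 pos [ 0.5198 -0.0028  0.1954] yaw 80.2 F [ 0.7 -0.4 -1.6] gap 0.587 j [-0.14  0.28  1.72  0.    1.14  0.03]
(0.5289, -0.0691, 0.2, 102.2) [-6.38  2.02 -0.46] [ -0.1  -0.  -22. ]
```

Emit:
play_rows(increments=[-3,1,0,0,0,-10,-1,-6.4,2,0,0,0,-22,-1,-6.4,2,0,0,0,-22,-1,-6.4,2,6,0,0,-22,-1,-6.4,2,9.5,0,0,-22,-1,-6.4,2,9.5,0,0,-22,-1,-6.4,2,9.5,0,0,-22,-1])

```text
time_s: 10.98
ee_pos: [0.5298, -0.0681, 0.1022]
tool_rot: [1.979, 2.439, 0.001]
force: [0.3, -0.3, -1.4]
finger_gap: 0.579
```

```bash
python3 - <<'E'
from h import *
inc((.5289,-.0691,.1,102.2))
s=arm.get_state();c=cap('wrist');w=dict(pos=s['ee_pos'],rot=s['tool_rot'],**c);np.savez('w4.npz',**w)
c2=cap('scene');d=cap('side')
t=cv2.resize(c2['pixels'][210:310,180:313],(400,300),interpolation=2);e=cv2.resize(d['pixels'][180:280,320:453],(400,300),interpolation=2)
cv2.imwrite('pics/w4.png',np.vstack([np.hstack([t,e]),np.hstack([cv2.resize(c['pixels'],(400,300)),rect(w,.059,.5289,-.0691,12.2,.0715,.1,.0005)[0][:300,:400] if False else cv2.resize(rect(w,.059,.5289,-.0691,12.2,.075,.1,.0005)[0],(400,300))])])[...,::-1])
E
```

```text
t 10.97 pos [ 0.5298 -0.0681  0.1022] yaw 101.9 F [ 0.3 -0.3 -1.4] gap 0.579 j [-0.26  0.42  1.79  0.    0.93 -0.47]
(0.5289, -0.0691, 0.1, 102.2) [-0.08 -0.11  0.22] [ 0.   0.  -0.3]
```

View pics/w4.png

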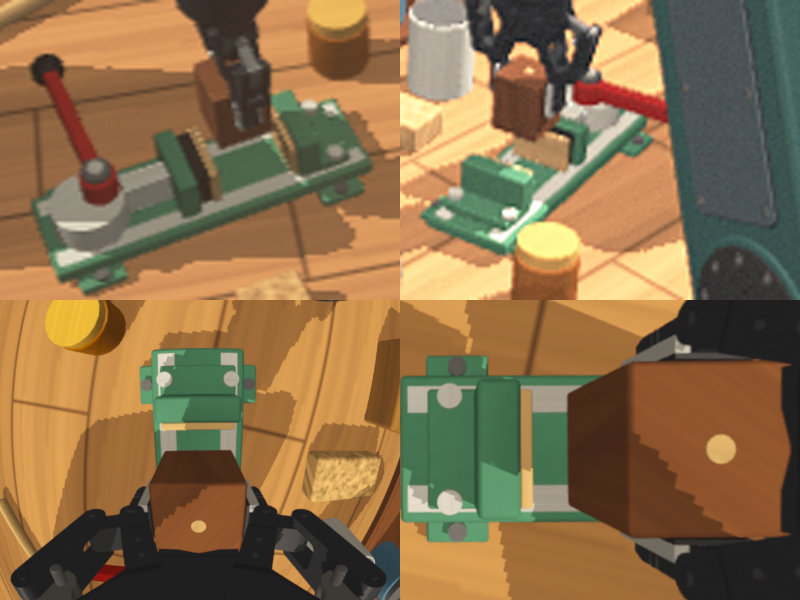

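Emit:
play_rows(increments=[0.15,-0.1,2,0,0,-0.3,-1,0.15,-0.1,4,0,0,-0.3,-1,0.15,-0.1,5.2,0,0,-0.3,-1,0.15,-0.1,5.7,0,0,-0.3,-1,0.15,-0.1,5.9,0,0,-0.3,-1,0.15,-0.1,5.9,0,0,-0.3,-1,0.15,-0.1,5.9,0,0,-0.3,-1])

```text
time_s: 12.0
ee_pos: [0.5284, -0.0673, 0.0428]
tool_rot: [1.972, 2.444, 0.001]
force: [-0.6, 0.4, -1.1]
finger_gap: 0.583
```

```bash
cat > blk.py <<'E'
from h import *
c2=cap('scene');W=cloud(c2).reshape(-1,3);C=c2['pixels'].reshape(-1,3).astype(int)
k=(abs(W[:,0]-.529)<.05)&(abs(W[:,1]+.069)<.05)&(C.sum(1)<260)&(C[:,0]>1.4*C[:,1])&(W[:,2]>.02)&(W[:,2]<.1)
print(k.sum(),W[k].min(0).round(4),W[k].max(0).round(4),np.percentile(W[k][:,2],[5,95,99]))
inc((.5289,-.0691,.0405,102.2))
E
python3 blk.py
```

```text
127 [ 0.5129 -0.098   0.0239] [ 0.5596 -0.0413  0.0999] [0.02876981 0.0820735  0.09054661]
t 12.05 pos [ 0.5283 -0.0673  0.0428] yaw 102.2 F [-0.2  0.4 -1.3] gap 0.583 j [-0.26  0.51  1.84  0.    0.79 -0.47]
(0.5289, -0.0691, 0.0405, 102.2) [-0.19  0.02  0.23] [ 0.  0. -0.]
```

Not in contact yet. Going down in 1 mm steps, watching force.

Emit:
play_rows(increments=[0,0,0.1,0,0,0,-1,0,0,0.15,0,0,0,-1,0,0,0.15,0,0,0,-1])

```text
time_s: 12.42
ee_pos: [0.5279, -0.0672, 0.0408]
tool_rot: [-1.973, -2.445, -0.0]
force: [0.6, -0.3, -1.9]
finger_gap: 0.583
```

Emit:
play_rows(increments=[0,0,0.05,0,0,0,-1,0,0,0.1,0,0,0,-1,0,0,0.1,0,0,0,-1])

```text
time_s: 12.8
ee_pos: [0.528, -0.0672, 0.0403]
tool_rot: [1.973, 2.445, 0.0]
force: [-0.9, 0.6, 5.6]
finger_gap: 0.584
```

Contact (about 7 N up). Release and rise.

Emit:
play_rows(increments=[0,0,0,0,0,0,0.4,0,0,0,0,0,0,0.6,0,0,0,0,0,0,0.6,0,0,-2,0,0,0,0.6,0,0,-6,0,0,0,0.6,0,0,-12,0,0,0,0.6,0,0,-16,0,0,0,-1,0,0,-16,0,0,0,-1])

```text
time_s: 13.8
ee_pos: [0.5305, -0.0678, 0.2034]
tool_rot: [1.969, 2.44, 0.005]
force: [-0.2, -0.8, -0.3]
finger_gap: 0.381
```

```bash
python3 - <<'E'
from h import *
inc((.5571,-.12,.2,102.2))
s=arm.get_state();c=cap('wrist');w=dict(pos=s['ee_pos'],rot=s['tool_rot'],**c);np.savez('w5.npz',**w)
a=rect(w,.08,.5289,-.0691,12.2,.06,.09,.0005)[0];b=rect(w,.059,.5289,-.0691,12.2,.06,.09,.0005)[0]
cv2.imwrite('pics/w5.png',cv2.resize(np.vstack([a,b]),None,fx=1.25,fy=1.25)[...,::-1])
E
```

```text
t 13.8 pos [ 0.5305 -0.0678  0.2034] yaw 102.2 F [-0.2 -0.8 -0.3] gap 0.381 j [-0.26  0.29  1.69  0.    1.15 -0.47]
(0.5571, -0.12, 0.2, 102.2) [-5.66  1.49  0.36] [0.4 0.2 0. ]
```

View pics/w5.png

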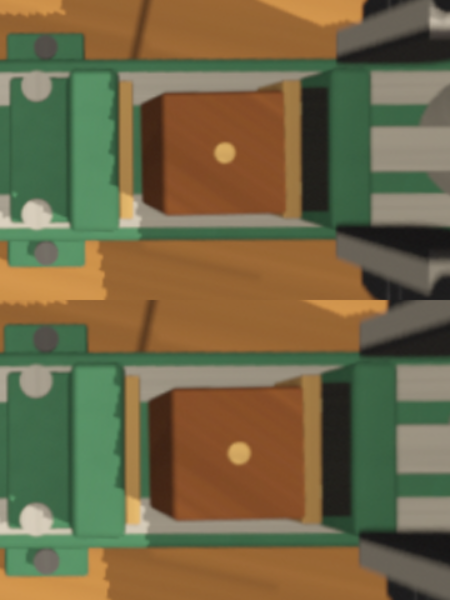

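Plinth stands square and centred; step 2 conditions hold. Gap measured ~64–65 mm now, so lever target ≈1.77 rad. Cage the lever between the fingers next.

```bash
cat >> h.py <<'E'
def lev(b,z=.05,r=.105,lead=0):
    a=np.radians(b);return (.5571+r*np.cos(a)-lead*np.sin(a),-.193+r*np.sin(a)+lead*np.cos(a),z,b-180)
E
python3 - <<'E'
from h import *
inc(lev(194.1,.15))
E
```

```text
t 13.85 pos [ 0.529  -0.0674  0.2012] yaw 102.2 F [-0.2 -0.   0.3] gap 0.294 j [-0.26  0.29  1.69  0.    1.15 -0.47]
(np.float64(0.45526343839510164), np.float64(-0.21857957623753232), 0.15, 14.099999999999994) [-13.21 -10.41   5.11] [ 0.2 -0.1 88.1]
```

Emit:
play_rows(increments=[-1.6,-1.3,0,0,0,10.5,-0.3,-3.2,-2.6,0,0,0,21,-0.3,-4.8,-3.9,0.5,0,0,31.5,-0.3,-6.4,-5.2,1,0,0,42,-0.3,-8,-6.5,2,0,0,52.5,-0.3,-9.6,-7.8,3,0,0,63,-0.3,-11.4,-9.1,4,0,0,73.5,-0.3,-13.2,-10.4,5,0,0,84,-0.3])

```text
time_s: 14.85
ee_pos: [0.4526, -0.218, 0.1477]
tool_rot: [-3.101, -0.487, 0.004]
force: [0.1, 0.1, -0.9]
finger_gap: 0.348
```

Emit:
play_rows(increments=[0,0,0,0,0,4,-0.3,0,0,0,0,0,4,-0.3])

```text
time_s: 15.1
ee_pos: [0.4529, -0.2177, 0.1481]
tool_rot: [-3.115, -0.388, 0.004]
force: [0.0, 0.4, -0.8]
finger_gap: 0.354
```

```bash
python3 - <<'E'
from h import *
inc(lev(194.1,.05))
s=arm.get_state();c=cap('wrist');w=dict(pos=s['ee_pos'],rot=s['tool_rot'],**c);np.savez('w6.npz',**w)
im,lx,ly=rect(w,.076,.5571,-.193,194.1-180,.15,.06,.0005)
hsv=cv2.cvtColor(im,cv2.COLOR_RGB2HSV);m=((hsv[...,0]<8)|(hsv[...,0]>172))&(hsv[...,1]>170)&(hsv[...,2]>50)
for x in(-.05,-.07,-.08,-.1,-.12):
    i=np.argmin(abs(lx-x));k=np.where(m[i])[0];print(x,len(k),ly[k].mean().round(4) if len(k) else'')
E
```

```text
t 15.1 pos [ 0.4529 -0.2177  0.1481] yaw 14.2 F [ 0.   0.4 -0.8] gap 0.354 j [-0.59  0.32  1.81  0.    1.01  0.74]
(np.float64(0.45526343839510164), np.float64(-0.21857957623753232), 0.05, 14.099999999999994) [0.23 0.17 9.81] [-0.2  0.1  0.1]
-0.05 26 0.0007
-0.07 27 0.0005
-0.08 27 0.0005
-0.1 26 0.0007
-0.12 27 0.0005
```

Emit:
play_rows(increments=[0.2,0.1,4,0,0,0,-0.3,0.2,0.1,8,0,0,0,-0.3,0.2,0.1,9.8,0,0,0,-0.3,0.2,0.1,9.8,0,0,0,-0.6,0.2,0.1,9.8,0,0,0,-0.6])

```text
time_s: 15.78
ee_pos: [0.4568, -0.2187, 0.0523]
tool_rot: [3.117, 0.39, 0.001]
force: [-1.3, -0.0, 0.1]
finger_gap: 0.199
```

```bash
python3 - <<'E'
from h import *
inc(*[lev(194+d) for d in (5,10,15,20,25,30,35,40)])
E
```

```text
t 15.78 pos [ 0.4568 -0.2187  0.0523] yaw 14.3 F [-1.3 -0.   0.1] gap 0.199 j [-0.58  0.47  1.89  0.    0.78  0.74]
(np.float64(0.4578205495620718), np.float64(-0.22718465621800146), 0.05, 19) [-0.11  0.85  0.23] [ 0.  -0.  -4.7]
(np.float64(0.46117772694752696), np.float64(-0.23570734752295902), 0.05, 24) [0.   1.76 0.23] [ 0.  -0.  -9.7]
(np.float64(0.46526493075036346), np.float64(-0.24390501012586538), 0.05, 29) [0.2  2.65 0.23] [  0.   -0.  -14.7]
(np.float64(0.47005105488172066), np.float64(-0.2517152548644284), 0.05, 34) [0.47 3.53 0.23] [  0.   -0.  -19.7]
(np.float64(0.4754996740470181), np.float64(-0.25907864106023293), 0.05, 39) [0.82 4.37 0.23] [  0.   -0.  -24.7]
(np.float64(0.48156932096444166), np.float64(-0.2659391288981947), 0.05, 44) [1.24 5.19 0.24] [  0.   -0.  -29.7]
(np.float64(0.4882138019559968), np.float64(-0.27224450592339106), 0.05, 49) [1.72 5.96 0.24] [  0.   -0.  -34.7]
(np.float64(0.49538254850929037), np.float64(-0.2779467844093695), 0.05, 54) [2.28 6.69 0.24] [  0.   -0.  -39.7]
```

Emit:
play_rows(increments=[0.04,0.91,0,0,0,-5,-0.6,0.16,1.82,0,0,0,-10,-0.6,0.36,2.72,0,0,0,-15,-0.6,0.63,3.59,0,0,0,-20,-0.6,0.98,4.44,0,0,0,-25,-0.6,1.41,5.25,0,0,0,-30,-0.6,1.9,6.02,0,0,0,-35,-0.6,2.46,6.75,0,0,0,-40,-0.6])

```text
time_s: 16.77
ee_pos: [0.4954, -0.2761, 0.0525]
tool_rot: [-2.791, -1.433, 0.001]
force: [-2.3, 6.2, 1.1]
finger_gap: 0.202
```

Emit:
play_rows(increments=[0.04,0.91,0,0,0,-5,-0.6,0.16,1.82,0,0,0,-10,-0.6,0.36,2.72,0,0,0,-15,-0.6,0.63,3.59,0,0,0,-20,-0.6,0.8,4.02,0,0,0,-22.5,-0.6,0.98,4.44,0,0,0,-25,-0.6,0.98,4.44,0,0,0,-25,-0.6])

```text
time_s: 17.65
ee_pos: [0.5373, -0.2945, 0.0525]
tool_rot: [-2.417, -2.002, 0.001]
force: [-3.0, 3.8, -0.3]
finger_gap: 0.201
```

```bash
cat > levm.py <<'E'
from h import *
import sys
s=arm.get_state();c=cap('wrist');w=dict(pos=s['ee_pos'],rot=s['tool_rot'],**c);np.savez(sys.argv[1]+'.npz',**w)
R=Ro.from_rotvec(s['tool_rot']).as_matrix();yaw=np.degrees(np.arctan2(R[1,0],R[0,0]))
im,lx,ly=rect(w,.076,.5571,-.193,yaw,.15,.06,.0005)
hsv=cv2.cvtColor(im,cv2.COLOR_RGB2HSV);m=((hsv[...,0]<8)|(hsv[...,0]>172))&(hsv[...,1]>170)&(hsv[...,2]>40)
X=[];Y=[]
for x in np.arange(-.085,-.03,.004):
    k=np.where(m[np.argmin(abs(lx-x))])[0]
    if 18<len(k)<36: X.append(x);Y.append(ly[k].mean())
p=np.polyfit(X,Y,1);b=yaw+180+np.degrees(np.arctan(p[0]));th=np.radians(b-177.2)
print('bar',b.round(2),'offset at pivot mm',(p[1]*1000).round(1),'theta',th.round(3),'travel mm',(15*(1-np.cos(th))).round(2))
a=np.degrees(np.arctan2(s['ee_pos'][1]+.193,s['ee_pos'][0]-.5571))%360
print('tcp angle',a.round(2),'r',np.hypot(s['ee_pos'][1]+.193,s['ee_pos'][0]-.5571).round(4),'F tang',(s['force'][:2]@[-np.sin(np.radians(a)),np.cos(np.radians(a))]).round(2))
inc()
a=rect(w,.08,.5289,-.0691,12.2,.05,.09,.0005)[0];b=rect(w,.059,.5289,-.0691,12.2,.05,.09,.0005)[0]
cv2.imwrite('pics/%s.png'%sys.argv[1],cv2.resize(np.vstack([a,b]),None,fx=1.4,fy=1.4)[...,::-1])
E
python3 levm.py w7
```

```text
bar 258.02 offset at pivot mm 0.2 theta 1.411 travel mm 12.61
tcp angle 258.94 r 0.1034 F tang -3.7
t 17.7 pos [ 0.5373 -0.2945  0.0525] yaw 79.2 F [-2.8  4.7  1.5] gap 0.2 j [-0.61  0.58  1.65  0.    0.92 -0.43]
```

Emit:
play_rows(increments=[0.02,0.55,0,0,0,-3,-0.6,0.06,1.1,0,0,0,-6,-0.6,0.13,1.64,0,0,0,-9,-0.6,0.23,2.18,0,0,0,-12,-0.6,0.31,2.54,0,0,0,-14,-0.6,0.31,2.54,0,0,0,-14,-0.6])

```text
time_s: 18.45
ee_pos: [0.5625, -0.2965, 0.0524]
tool_rot: [-2.155, -2.281, 0.001]
force: [-4.4, 2.5, 1.8]
finger_gap: 0.199
```

```bash
python3 levm.py w8
```

```text
bar 272.16 offset at pivot mm 0.2 theta 1.657 travel mm 16.3
tcp angle 272.99 r 0.1036 F tang -4.25
t 18.5 pos [ 0.5625 -0.2966  0.0524] yaw 93.2 F [-4.6  2.6 -0.3] gap 0.206 j [-0.59  0.6   1.59 -0.    0.95 -0.65]
```

View pics/w8.png

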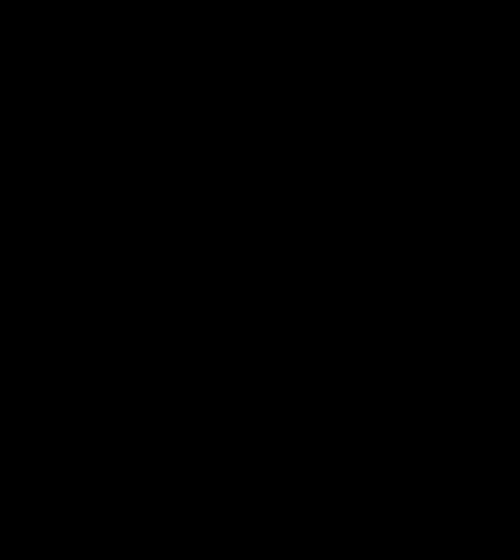

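Rubber is out of that view (black picture, nothing learned). Advance 5° more, then look from above.

Emit:
play_rows(increments=[0,0.27,0,0,0,-1.5,-0.6,0.02,0.54,0,0,0,-3,-0.6,0.04,0.72,0,0,0,-4,-0.6,0.04,0.9,0,0,0,-5,-0.6,0.04,0.9,0,0,0,-5,-0.6])

```text
time_s: 19.12
ee_pos: [0.5706, -0.2958, 0.0524]
tool_rot: [-2.053, -2.372, 0.002]
force: [-7.5, 2.5, 1.6]
finger_gap: 0.201
```

```bash
python3 levm.py w9; python3 -c "
from h import *
inc((.529,-.0674,.2,102.2))"
```

```text
bar 276.62 offset at pivot mm 0.1 theta 1.735 travel mm 17.46
tcp angle 277.48 r 0.1037 F tang -7.16
t 19.18 pos [ 0.5705 -0.2958  0.0524] yaw 98.2 F [-6.6  2.4  3. ] gap 0.201 j [-0.59  0.61  1.57 -0.    0.96 -0.73]
t 19.18 pos [ 0.5705 -0.2958  0.0524] yaw 98.2 F [-6.6  2.4  3. ] gap 0.201 j [-0.59  0.61  1.57 -0.    0.96 -0.73]
(0.529, -0.0674, 0.2, 102.2) [ 23.24  -0.9  -14.7 ] [-0.2 -0.2 -4. ]
```

Emit:
play_rows(increments=[0,0,0,0,0,0,-0.3,0,0,0,0,0,0,-0.3,0,0,-5,0,0,0,-0.3,0,0,-10,0,0,0,-0.3,0,0,-14.7,0,0,0,-0.3,6,0,-14.7,0,0,-4,-0.3,12,0,-14.7,0,0,-4,-0.3,18,-0.5,-14.7,0,0,-4,-0.3])

```text
time_s: 20.18
ee_pos: [0.5431, -0.1182, 0.1998]
tool_rot: [1.972, 2.442, 0.002]
force: [-0.0, 0.1, 0.4]
finger_gap: 0.352
```

Emit:
play_rows(increments=[5.2,-0.4,0,0,0,0,-0.3,5.2,-0.4,0,0,0,0,-0.3,5.2,-0.4,0,0,0,0,-0.3])

```text
time_s: 20.55
ee_pos: [0.5285, -0.0699, 0.1996]
tool_rot: [1.97, 2.444, 0.001]
force: [-0.5, 0.4, -0.2]
finger_gap: 0.349
```

```bash
python3 - <<'E'
from h import *
inc((.529,-.0674,.2,102.2))
s=arm.get_state();c=cap('wrist');w=dict(pos=s['ee_pos'],rot=s['tool_rot'],**c);np.savez('w10.npz',**w)
w5=dict(np.load('w5.npz'))
T=[]
for n,ww in(('before',w5),('now',w)):
    b,lx,ly=rect(ww,.059,.5289,-.0691,12.2,.05,.09,.0005); T.append(b)
    for x0 in (-.02,-.025,.02,.025):
        r=b[abs(lx-x0)<.002].mean(0); g=cv2.cvtColor(r[None].astype(np.uint8),cv2.COLOR_RGB2GRAY)[0].astype(float)
        d=np.gradient(cv2.GaussianBlur(g[None],(0,0),1.5)[0]); k=np.where(r.sum(1)<130)[0]
        k=k[(ly[k]<.01)&(ly[k]>-.075)]
        pk=[(round(ly[i]*1000,1),round(d[i])) for i in range(1,len(d)-1) if abs(d[i])>3.5 and abs(d[i])>=abs(d[i-1]) and abs(d[i])>abs(d[i+1]) and ly[i]>-.07 and ly[i]<.06]
        print(n,x0,'dark',(ly[k].max()*1000,ly[k].min()*1000,len(k)*.5) if len(k) else '',pk)
cv2.imwrite('pics/w10.png',cv2.resize(np.vstack(T),None,fx=2,fy=1.5)[...,::-1])
E
```

```text
t 20.55 pos [ 0.5285 -0.0699  0.1996] yaw 102.3 F [-0.5  0.4 -0.2] gap 0.349 j [-0.26  0.29  1.7  -0.    1.15 -0.47]
(0.529, -0.0674, 0.2, 102.2) [ 0.24  0.1  -0.04] [0.1 0.1 0.1]
before -0.02 dark (np.float64(-39.50000000000012), np.float64(-50.00000000000013), 11.0) [(np.float64(39.5), 12), (np.float64(34.5), -7), (np.float64(30.0), -16), (np.float64(20.5), 8), (np.float64(-32.0), 6), (np.float64(-38.5), -18), (np.float64(-50.5), 8), (np.float64(-69.0), 10)]
before -0.025 dark (np.float64(-39.50000000000012), np.float64(-50.00000000000013), 11.0) [(np.float64(39.5), 14), (np.float64(32.5), -10), (np.float64(27.0), -7), (np.float64(20.5), 7), (np.float64(-31.5), 7), (np.float64(-38.5), -17), (np.float64(-50.5), 7), (np.float64(-68.5), 12)]
before 0.02 dark (np.float64(-39.50000000000012), np.float64(-50.00000000000013), 11.0) [(np.float64(43.0), -10), (np.float64(40.0), 15), (np.float64(30.5), -9), (np.float64(21.0), 8), (np.float64(-31.0), 7), (np.float64(-38.5), -18), (np.float64(-50.5), 8), (np.float64(-68.5), 8)]
before 0.025 dark (np.float64(-39.50000000000012), np.float64(-49.
[... 645 characters left out ...]
t64(39.0), 13), (np.float64(33.0), -17), (np.float64(29.5), 4), (np.float64(-24.5), -14), (np.float64(-34.5), 7), (np.float64(-52.5), 13)]
now 0.02 dark (np.float64(-25.000000000000107), np.float64(-33.500000000000114), 9.0) [(np.float64(60.0), 9), (np.float64(52.5), -7), (np.float64(40.0), 15), (np.float64(34.0), -19), (np.float64(30.0), 8), (np.float64(-24.0), -15), (np.float64(-34.5), 8), (np.float64(-52.5), 8)]
now 0.025 dark (np.float64(-25.000000000000107), np.float64(-33.500000000000114), 9.0) [(np.float64(60.0), 9), (np.float64(51.5), -8), (np.float64(40.0), 15), (np.float64(32.0), -7), (np.float64(-21.5), 4), (np.float64(-24.0), -16), (np.float64(-34.0), 8), (np.float64(-52.5), 13)]
```

View pics/w10.png

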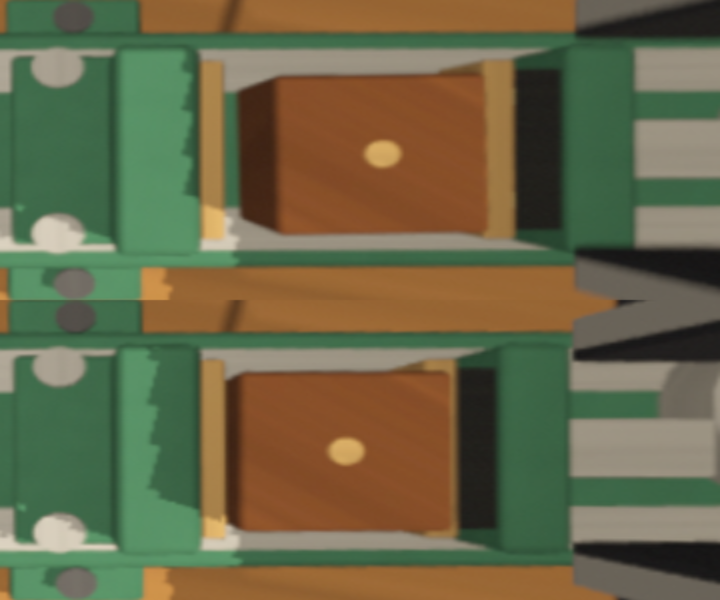

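Last view: plinth square, against the fixed jaw; rubber 12.0 mm before, about 10.2 now (squash ≈1.8 mm). 2–3 mm is asked, so re-cage the lever and add about 2.5°.

```bash
python3 - <<'E'
from h import *
inc(lev(276.6,.19,.104),lev(276.6,.052,.104))
E
```

```text
t 20.6 pos [ 0.5286 -0.0704  0.1994] yaw 102.2 F [-0.  -0.5  1.3] gap 0.349 j [-0.26  0.3   1.7  -0.    1.15 -0.47]
(np.float64(0.5690534636512582), np.float64(-0.29631076762244124), 0.19, 96.60000000000002) [-22.93  -0.82   0.97] [0.1 0.1 5.6]
(np.float64(0.5690534636512582), np.float64(-0.29631076762244124), 0.052, 96.60000000000002) [-22.91  -0.84  14.77] [0.1 0.1 5.6]
```

Emit:
play_rows(increments=[-6,0,0,0,0,3,-0.3,-12,-0.3,0,0,0,5.6,-0.3,-18,-0.6,0,0,0,5.6,-0.3,-22.9,-0.85,0,0,0,5.6,-0.3,-22.9,-0.85,1,0,0,5.6,-0.3,-22.9,-0.85,6,0,0,5.6,-0.3,-22.9,-0.85,11,0,0,5.6,-0.3,-22.9,-0.85,14.7,0,0,5.6,-0.3])

```text
time_s: 21.6
ee_pos: [0.5663, -0.2948, 0.0493]
tool_rot: [-2.09, -2.343, 0.0]
force: [0.9, -0.5, -0.0]
finger_gap: 0.348
```

Emit:
play_rows(increments=[0,0,0,0,0,0,-0.6,0,0,0,0,0,0,-0.6,0,0,0,0,0,0,-0.6])

```text
time_s: 21.98
ee_pos: [0.5683, -0.2958, 0.0537]
tool_rot: [2.088, 2.344, 0.0]
force: [-0.9, -1.7, -0.8]
finger_gap: 0.201
```

```bash
python3 levm.py w11
```

```text
bar 275.53 offset at pivot mm 0.4 theta 1.716 travel mm 17.17
tcp angle 276.19 r 0.1034 F tang -1.11
t 22.02 pos [ 0.5682 -0.2958  0.0536] yaw 96.6 F [-1.3 -0.3  0.8] gap 0.199 j [-0.59  0.61  1.58 -0.    0.95 -0.7 ]
```

Emit:
play_rows(increments=[0,0.2,0,0,0,-1,-0.6,0,0.4,0,0,0,-2,-0.6,0.01,0.5,0,0,0,-2.7,-0.6,0.02,0.58,0,0,0,-3.2,-0.6,0.02,0.58,0,0,0,-3.2,-0.6])

```text
time_s: 22.65
ee_pos: [0.5719, -0.295, 0.0532]
tool_rot: [-2.022, -2.403, 0.004]
force: [-7.1, -2.7, 5.2]
finger_gap: 0.196
```

```bash
python3 levm.py w12
```

```text
bar 277.39 offset at pivot mm 0.1 theta 1.749 travel mm 17.65
tcp angle 278.24 r 0.103 F tang -7.46
t 22.7 pos [ 0.5718 -0.295   0.0532] yaw 99.8 F [-6.6 -1.9  4.5] gap 0.199 j [-0.58  0.61  1.57 -0.    0.96 -0.75]
```

Emit:
play_rows(increments=[0,0.15,0,0,0,-0.5,-0.6,0,0.3,0,0,0,-1,-0.6,0,0.35,0,0,0,-1.5,-0.6,0,0.35,0,0,0,-1.5,-0.6])

```text
time_s: 23.2
ee_pos: [0.5751, -0.2945, 0.0532]
tool_rot: [-1.99, -2.429, 0.004]
force: [-8.1, -2.8, 5.8]
finger_gap: 0.198
```

```bash
python3 levm.py w13;  python3 -c "
from h import *
inc((.5285,-.0699,.2,102.2))"
```

```text
bar 279.21 offset at pivot mm 0.2 theta 1.78 travel mm 18.12
tcp angle 280.08 r 0.1031 F tang -8.49
t 23.25 pos [ 0.5751 -0.2945  0.0532] yaw 101.4 F [-6.9 -2.7  5.7] gap 0.2 j [-0.58  0.61  1.57 -0.    0.96 -0.78]
t 23.25 pos [ 0.5751 -0.2945  0.0532] yaw 101.4 F [-6.9 -2.7  5.7] gap 0.2 j [-0.58  0.61  1.57 -0.    0.96 -0.78]
(0.5285, -0.0699, 0.2, 102.2) [ 22.92  -0.19 -14.7 ] [-0.1  0.  -0.9]
```

Emit:
play_rows(increments=[0,0,0,0,0,0,-0.3,0,0,0,0,0,0,-0.3,0,0,-5,0,0,0,-0.3,0,0,-10,0,0,0,-0.3,0,0,-14.7,0,0,0,-0.3,6,0,-14.7,0,0,-0.9,-0.3,12,0,-14.7,0,0,-0.9,-0.3,18,-0.2,-14.7,0,0,-0.9,-0.3])

```text
time_s: 24.25
ee_pos: [0.5397, -0.1159, 0.1994]
tool_rot: [1.973, 2.443, 0.002]
force: [0.3, 0.7, 1.2]
finger_gap: 0.349
```

Emit:
play_rows(increments=[5.2,-0.4,0,0,0,0,-0.3,5.2,-0.4,0,0,0,0,-0.3,5.2,-0.4,0,0,0,0,-0.3,5.2,-0.4,0,0,0,0,-0.3])

```text
time_s: 24.75
ee_pos: [0.5255, -0.0687, 0.1991]
tool_rot: [1.973, 2.443, 0.0]
force: [0.1, 0.3, 0.3]
finger_gap: 0.35
```

```bash
python3 - <<'E'
from h import *
inc()
s=arm.get_state();c=cap('wrist');np.savez('w14.npz',pos=s['ee_pos'],rot=s['tool_rot'],**c)
for n in('w5','w10','w14'):
    ww=dict(np.load(n+'.npz'))
    b,lx,ly=rect(ww,.059,.5289,-.0691,12.2,.05,.09,.00025)
    o=[]
    for x0 in (-.025,-.02,-.01,0,.01,.02,.025):
        r=b[abs(lx-x0)<.002].mean(0);g=r.sum(1);d=np.gradient(cv2.GaussianBlur(g[None],(0,0),3)[0])
        k=np.where((g<130)&(ly<-.015)&(ly>-.06))[0]
        i=k[0]-12+np.argmin(d[k[0]-12:k[0]+8]);j=k[-1]-8+np.argmax(d[k[-1]-8:k[-1]+12]);o.append((ly[i]-ly[j])*1000)
    print(n,'rubber mm',np.round(o,2),np.median(o).round(2))
# block top yaw in z=.08 plane
    b,lx,ly=rect(ww,.08,.5289,-.0691,12.2,.05,.09,.0005);h=cv2.cvtColor(b,cv2.COLOR_RGB2HSV)
    m=((h[...,0]<14)&(h[...,1]>130)&(h[...,2]>95)&(abs(ly)[None]<.04)).astype(np.uint8);m=cv2.morphologyEx(m,3 if False else cv2.MORPH_OPEN,np.ones((9,9)))
    q=max(cv2.findContours(m,0,1)[0],key=cv2.contourArea);e=cv2.minAreaRect(q);print(' top centre lx,ly mm',round(50-e[0][1]*.5,1),round(90-e[0][0]*.5,1),'size',np.round(np.array(e[1])*.5,1),'ang',round(e[2],1))
E
python3 tray.py | head -4
```

```text
t 24.75 pos [ 0.5255 -0.0687  0.1991] yaw 102.1 F [0.1 0.3 0.3] gap 0.35 j [-0.26  0.29  1.7  -0.    1.15 -0.47]
w5 rubber mm [12.25 12.25 12.   12.5  12.25 12.   12.25] 12.25
 top centre lx,ly mm -0.9 0.7 size [48.4 48.2] ang 89.2
w10 rubber mm [10.25 10.25 10.25 10.25 10.25 10.25 10.25] 10.25
 top centre lx,ly mm -0.2 9.0 size [48.  48.5] ang 0.0
w14 rubber mm [9.25 9.25 9.5  9.5  9.5  9.5  9.5 ] 9.5
 top centre lx,ly mm -0.2 9.0 size [48.5 48. ] ang 90.0
walnut 0 [nan nan nan] [array([0., 0.]), array([0., 0.]), np.float64(0.0)]
lime 240 [0.5673 0.3173 0.1039] [array([527.2, 274.2]), array([230.4, 117.1]), np.float64(47.0)]
mar 271 [0.6519 0.2381 0.0939] [array([648., 240.]), array([50.2, 52.6]), np.float64(87.1)]
sand 0  [array([0., 0.]), array([0., 0.]), np.float64(0.0)]tray.py:5: RuntimeWarning: Mean of empty slice.
  p=W[k];print('walnut',k.sum(),p.mean(0).round(4),[np.round(q,1) for q in cv2.minAreaRect((p[:,:2]*1000).astype(np.float32))])
  ret = um.true_divide(
```

Squash about 2.6 mm, plinth square. Arm is clear of everything; handing in.

```bash
python3 -c "
from h import *
W=cloud(load('scene')).reshape(-1,3);k=(abs(W[:,0]-.5717)<.02)&(abs(W[:,1]-.159)<.02)&(W[:,2]>.08);print('sandstone top',k.sum(),W[k].mean(0))
print(arm.close_job())"
```

```text
sandstone top 172 [0.57218289 0.15866789 0.08928557]
the job is handed in; nothing more can be done
None
```

I turned the carousel about 94° counter-clockwise, moved the walnut plinth into the vise and swung the lever to about 1.78 rad. The job was handed in at about 25 s of the 64 s allowed.

**Last checks:**
- **Rubber:** it measured 12.25 mm before pinching and 9.5 mm after, so the squash is about 2.7 mm (roughly 22 N). The estimate from lever travel gave about 2.5 mm, so the two agree.
- **Plinth:** it stands square to within about 1°, 1 mm or less from the centre line, and against the fixed jaw.
- **Other plinths:** lime, marble and sandstone all stand at their proper heights on the carousel.
- **Arm:** it was clear of everything at the end.

**Failed or disagreeing checks:**
- The side camera read about 5 mm off the scene and wrist cameras, so I went by those two.
- One wrist picture came out black, because the vise was out of its view.
- My colour filter missed the sandstone, so I checked it by depth instead.
- I did not re-measure the bystanders at the end, but no unexpected contact forces appeared.

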